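# Put the lab containers back in their fitted holders

### The job

Tidy the evaporator bench: stand each of the four containers (wide tub, slim amber bottle, square bottle, oblong can) upright in the grey holder whose recess has the shape and size of its foot, so that it stands flat on the holder's floor. Set them down without dropping them, and leave the vacuum gauge and the steel clamp lying where they are.

Things in the scene. Friction and masses are not known exactly. Their poses are not given: they have to be found in the camera images.
- tub: Wide round white plastic tub with a screw lid: foot and body 60 mm across, lid 64 mm across from 56 to 78 mm above the foot, grey disc on the lid. 150 to 310 g. Loose, upright on the bench. It can be gripped by the lid. Origin: centre of its foot; z up along its axis.
- bottle: Slim round amber glass bottle with paper label: body 42 mm across up to 66 mm, tapering shoulder to 76 mm, black screw cap 29 mm across from 76 to 94 mm above the foot. 125 to 255 g. Loose, upright. It can be gripped by its sides, 40 to 64 mm above the foot. Origin: centre of its foot; z up along its axis.
- square: Square white plastic bottle: body 50 x 50 mm up to 66 mm, shoulder to 75 mm, black round screw cap 33 mm across from 74 to 92 mm above the foot. 140 to 280 g. Loose, upright. It can be gripped by its sides, 40 to 64 mm above the foot. Origin: centre of its foot; z up along its axis. x and y square to its sides.
- can: Oblong aluminium solvent can with paper label: 84 mm long (its x) by 36 mm (its y) up to 66 mm, shoulder to 73 mm, black round screw cap 31 mm across in the middle, from 73 to 91 mm above the foot. 165 to 340 g. Loose, upright. It can be gripped by its sides, 40 to 64 mm above the foot. Origin: centre of its foot; z up along its axis.
- holder_tub: Fixed grey holder, open on top, with a dark floor 4 mm above the bench inside a 6 mm thick rim 14 mm high. Large round recess, 74 mm across inside; takes the wide tub with 7 mm play all round. Origin: centre of its underside, on the bench; z up. It may stand at any yaw.
- holder_bottle: Fixed grey holder, open on top, with a dark floor 4 mm above the bench inside a 6 mm thick rim 14 mm high. Small round recess, 56 mm across inside; takes the slim amber bottle with 7 mm play all round. Origin: centre of its underside, on the bench; z up. It may stand at any yaw.
- holder_square: Fixed grey holder, open on top, with a dark floor 4 mm above the bench inside a 6 mm thick rim 14 mm high. Square recess, 64 x 64 mm inside; takes the square bottle with 7 mm play all round when their sides are parallel. Origin: centre of its underside, on the bench; z up. It may stand at any yaw. x and y square to its sides.
- holder_can: Fixed grey holder, open on top, with a dark floor 4 mm above the bench inside a 6 mm thick rim 14 mm high. Oblong recess, 98 mm (its x) by 50 mm (its y) inside; takes the oblong can with 7 mm play all round when their long sides are parallel (either way round). Origin: centre of its underside, on the bench; z up. It may stand at any yaw.
- gauge: Bystander: loose round vacuum gauge lying face up, black, 54 mm across and 22 mm high, white dial, with a 20 mm brass stub along its x. Leave it where it lies. Origin: centre of its underside.
- clamp: Bystander: loose steel forked joint clamp lying flat, 75 mm long (x) by 40 mm, 10 to 16 mm high. Leave it where it lies. Origin: near its middle, on the bench.
There are look-alikes about, which are no part of the job. There is more than one size of the can; the job needs the larger.

How it is judged:
By the outcome, as a careful person would: the job done as asked, in the order asked, and still so for the second after the job is handed in, with the robot touching nothing.
It also fails if it takes over 120 s, if anything falls off the work surface, if the arm or the gripper's body presses on something with over 40 N, if the wrist force passes 120 N, or if a joint passes its speed limit or range.

### The arm

A 6-joint arm with a two-finger parallel gripper is mounted at the origin on the work surface. World frame = base frame: x ahead of the robot, y to its left, z up, the work surface at z = 0. Lengths are in m, angles in rad, forces in N, time in s.
With the tool pointing down it reaches from about 0.35 to 0.975 m from the base axis. Payload 17.4 kg.
Tool frame: the origin (TCP) lies between the finger pads; the fingertips stand tip_extent ahead of it and the grasp point (between the pads) is the TCP (tip_extent is the distance from the TCP to the fingertips, in m); z points along the fingers, y is the line along which they close (so a half turn about z gives the same grasp; the last joint's range is limited). The gripper opens to 85 mm and grips with 20 to 120 N. Pads are 22 mm wide; open, the fingers measure 114 mm over their backs; the gripper's body (76 mm by 85 mm) begins 54 mm behind the grasp point. The pads swing forward as they close: fully open they stand 13 mm farther back than shut.
Start: joints at [-1.361, 0.116, 1.442, -0, 1.584, -0.038], TCP at [0.166, -0.654, 0.25] pointing down, gripper open.
Joint ranges: [-2.83, 2.83], [-0.83, 2.19], [0.07, 2.5], [-1.14, 4.28], [0.01, 3], [-2.97, 2.97]. Speed limits (rad/s): [1.89, 1.89, 2.22, 3.14, 3.14, 3.14].

### API

Orientations are given as [roll, pitch, yaw] about the fixed x, y, z axes, in that order (R = Rz(yaw) Ry(pitch) Rx(roll)).
In Python, from cell import * gives the robot as it stands.
- The arm moves only by the tool apply_moves, never from a script. Its argument "targets" is a list of rows, each an object of numbers: "tx", "ty", "tz": the shift along the tool's x, y, z in m; "spin": the turn about the tool's z in rad. In form: [{"tx": .., "ty": .., "tz": .., "spin": ..}, ...]. A call has 1 to 12 rows; each row shifts and turns the commanded pose from where the row before left it, along the tool's axes as they then stand; what a row does not reach is not made up. A row lasts 1/10 s, in which the tool goes at most 50 mm and 8.59 degrees, less where a joint would pass 70% of its speed; a pose out of reach is approached as far as the arm can. A call with a gripper value outside its range is refused whole. "grip" is the closure in counts, from 0 (fully open) to 255 (shut), set as the call begins (left out, the last holds). The fingers move at their own pace and stop on an object; "grip_force" is the grip in N (left out, the last holds). Time passes only in rows, so rows that do not move let the fingers close. It gives the time, the measured TCP pose, the force, the opening and the grip force at its end, in the units of the state.
- get_state(): the state, without advancing time (a new reading comes with each control period).
- camera(name): name is "side" or "top"; returns the picture (400x640x3 uint8, blue, green, red); there is no depth.
- camera_info(name): a dict with "K" (3x3 intrinsics, pixels), "k1" (the pictures are not rectified: a ray, as slopes to the right and down, at radius r is drawn at 1 + k1 r^2 times it, then the intrinsics apply), "R" (3x3) and "t" (3): a world point X has camera coordinates R X + t. Camera axes: x right, y down, z forward; pixel columns grow to the right and rows downward; lengths in m; the calibration is good to about 2 mm. A picture is of the moment at which its call begins. camera_info takes no time and is no camera call.
- job_done(): hands the job in; it is judged then, once.
Trained networks look in the newest picture that a camera, given by its name, has taken for a name from the list of things; names that differ only in an ending like _2 or _b are one class to them, and where a whole thing is asked for, a point or a joint stands for the part that bears it (a point fixed in the world has none). Each returns a list of dicts, best first, with "confidence" (0 to 1); they miss things now and then, are a little off and sometimes report something else, mostly with a low value. They report only what shows in the picture. A call takes as long as a camera call. They do not tell look-alikes from the thing itself.
- find_in(camera, target): "uv" ([column, row] in pixels, amid what is visible of it).
- trace(camera, target): "pixels" (400x640 bool, what is visible of it) and "uv" ([column, row] in pixels, amid what is visible of it).
The state is a dict: "time_s": time; "q": joint angles; "joint_vel": joint speeds; "tau": joint torques, N m; "eef_pos": TCP position; "tool_rot": TCP orientation; "contact_force": force on the tool from outside, world axes, zero at the start; "ft_torque": the same for the moment, N m; "opening": finger opening in m; "gripper_force": force on a finger pad.
Only numpy, scipy, OpenCV 4.12 (cv2) and the standard library are available. Lean on these libraries where they do the work, as an engineer would, in place of code of your own. Each camera call takes 0.05 s, during which the arm holds its last target. There are 200 camera calls.

## Working session

There is one attempt and no reset: what is moved stays moved. The work goes in short steps, Python scripts to look and compute and a tool call to move; the robot and the scene stay as the last step left them, time stands still between calls to the robot, and variables do not carry over. Pictures are saved under pics/ and viewed, at most 16 in all, crops included, and the job is handed in when it is done.

Besides the shell and the picture viewer there is one more tool, called after "Call:" as name([rows], argument=value, ...), one row to a line, values as JSON. apply_moves: Moves the arm, as the interface text tells. Its arguments: {"type":"object","properties":{"targets":{"type":"array","items":{"type":"object","properties":{"tx":{"type":"number"},"ty":{"type":"number"},"tz":{"type":"number"},"spin":{"type":"number"}}}},"grip":{"type":"number"},"grip_force":{"type":"number"}},"required":["targets"]}

```bash
mkdir -p pics; ls
python3 - <<'E'
from cell import *
import cv2
for n in("top","side"):
    cv2.imwrite(f"pics/{n}0.png",camera(n)); i=camera_info(n); print(n,i)
s=get_state(); print(s)
E
```

```text
pics
top {'K': array([[367.41112472,   0.        , 320.56326268],
       [  0.        , 367.41112472, 202.14467575],
       [  0.        ,   0.        ,   1.        ]]), 'k1': -0.07870557722792783, 'R': array([[-0.00888414, -0.99995149, -0.00425389],
       [-0.98698633,  0.00945184, -0.16052617],
       [ 0.16055859,  0.00277239, -0.98702242]]), 't': array([0.02294311, 0.47970269, 0.78894195])}
side {'K': array([[387.33242094,   0.        , 322.99106751],
       [  0.        , 387.33242094, 198.76584355],
       [  0.        ,   0.        ,   1.        ]]), 'k1': -0.08386503060209104, 'R': array([[-0.76638322, -0.64207582,  0.01988457],
       [-0.4694821 ,  0.53871027, -0.69955543],
       [ 0.43845561, -0.545463  , -0.71430162]]), 't': array([0.39558188, 0.25467542, 0.77052   ])}
{'time_s': 0.1, 'q': array([-1.36078712e+00,  1.16459795e-01,  1.44220789e+00, -1.26032473e-05,
        1.58403079e+00, -3.77913060e-02]), 'joint_vel': array([ 0.00078894, -0.0018775 , -0.00144213,  0.00054999,  0.00018019,
       -0.00083628]), 'tau': array([ 2.08907280e-03, -7.33665705e+01, -6.33789110e+01, -6.32313572e-05,
        5.28957811e-03,  9.74926763e-06]), 'eef_pos': array([ 0.16551906, -0.65422634,  0.24961546]), 'tool_rot': array([-3.14048714e+00, -2.91872917e-05,  2.47800339e-01]), 'contact_force': array([-0.41747767, -1.43921385, -0.49922102]), 'ft_torque': array([-0.00813479, -0.02696304, -0.01108487]), 'gripper_force': 0.0, 'opening': 0.08530834121072652}
```

View pics/top0.png

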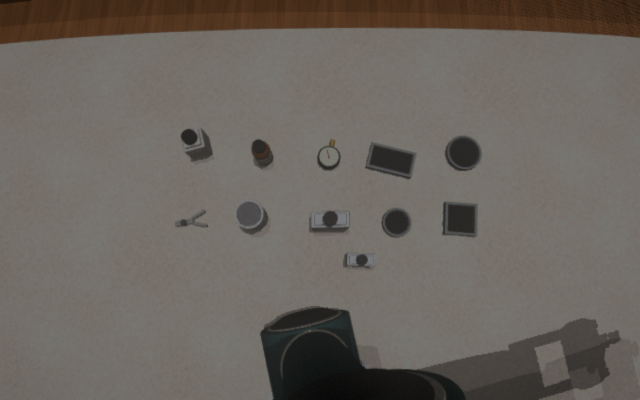

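View pics/side0.png

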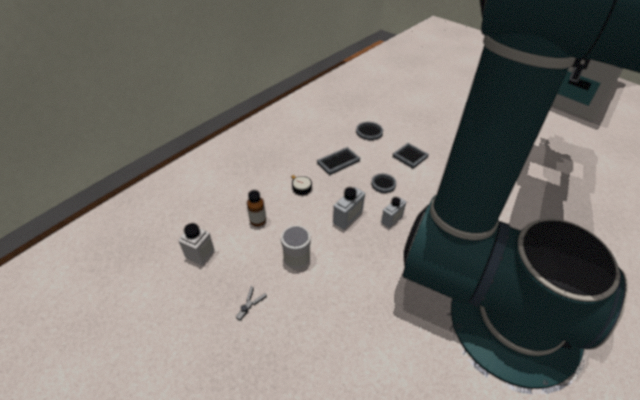

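The large can is at top pixel (330,220); its small look-alike is at (361,260), to be left alone. Tub is at (250,216), bottle (261,152), square (195,142). The holders are can (391,160), tub (463,153), bottle (396,222) and square (461,219). Gauge is at (329,156), clamp at (192,219). Next I fit the poses to the traced silhouettes in both views.

```bash
cat > h.py <<'E'
from cell import *
import numpy as np, cv2
from scipy.optimize import minimize
def circ(d,z): a=np.linspace(0,2*np.pi,40); return np.c_[d/2*np.cos(a),d/2*np.sin(a),0*a+z]
def box(x,y,z): return np.array([[i*x/2,j*y/2,z] for i in(-1,1) for j in(-1,1)])
M={'tub':[[circ(60,0),circ(60,56)],[circ(64,56),circ(64,78)]],
'bottle':[[circ(42,0),circ(42,66)],[circ(42,66),circ(29,76)],[circ(29,76),circ(29,94)]],
'square':[[box(50,50,0),box(50,50,66)],[box(50,50,66),circ(33,75)],[circ(33,74),circ(33,92)]],
'can':[[box(84,36,0),box(84,36,66)],[box(84,36,66),circ(31,73)],[circ(31,73),circ(31,91)]],
'holder_tub':[[circ(86,0),circ(86,14)]],'holder_bottle':[[circ(68,0),circ(68,14)]],
'holder_square':[[box(76,76,0),box(76,76,14)]],'holder_can':[[box(110,62,0),box(110,62,14)]],
'gauge':[[circ(54,0),circ(54,22)]]}
M={k:[np.vstack(p)/1000 for p in v] for k,v in M.items()}
def proj(I,X):
    c=X@I['R'].T+I['t']; s=c[:,:2]/c[:,2:]; s=s*(1+I['k1']*(s**2).sum(1,keepdims=True))
    return s*I['K'][0,0]+I['K'][:2,2]
def unproj(I,uv,z):
    s0=(np.array(uv)-I['K'][:2,2])/I['K'][0,0]; s=s0.copy()
    for _ in range(10): s=s0/(1+I['k1']*(s@s))
    d=I['R'].T@np.r_[s,1]; o=-I['R'].T@I['t']; return o+d*(z-o[2])/d[2]
U=8
def rend(I,name,p,win):
    x0,y0,w,h=win; m=np.zeros((h*U,w*U),np.uint8); c,s=np.cos(p[2]),np.sin(p[2])
    for P in M[name]:
        X=P@np.array([[c,-s,0],[s,c,0],[0,0,1]]).T+[p[0],p[1],p[3] if len(p)>3 else 0]
        q=(proj(I,X)-[x0,y0]+.5)*U
        cv2.fillPoly(m,[np.int32(cv2.convexHull(np.float32(q)).round())],255)
    return cv2.resize(m,(w,h),interpolation=cv2.INTER_AREA)/255.
def fit(name,masks,yaws=(0,),z=0.,p0=None):
    """masks: {cam:bool mask}"""
    D=[]
    for c,m in masks.items():
        x,y,w,h=cv2.boundingRect(np.uint8(m)); win=(max(x-12,0),max(y-12,0),w+24,h+24)
        D.append((camera_info(c),win,m[win[1]:win[1]+win[3],win[0]:win[0]+win[2]].astype(float)))
    if p0 is None:
        c,m=next(iter(masks.items())); v,u=np.nonzero(m)
        p0=unproj(camera_info(c),(u.mean(),v.mean()),.03)[:2]
    def cost(q,ds=D):
        return sum(((rend(I,name,(q[0],q[1],q[2]/10,z),win)[:m.shape[0],:m.shape[1]]-m)**2).sum()/m.sum() for I,win,m in ds)
    best=None
    for y in yaws:
        S=np.array([[0,0,0],[.01,0,0],[0,.01,0],[0,0,2.]])+[p0[0],p0[1],y*10]
        r=minimize(cost,S[0],method='Nelder-Mead',options=dict(initial_simplex=S,xatol=2e-4,fatol=1e-4))
        if best is None or r.fun<best.fun: best=r
    return np.round([best.x[0],best.x[1],best.x[2]/10],4),round(best.fun,3)
E
python3 - <<'E'
from h import *
import cell; print(getattr(cell,'tip_extent',None),[d for d in dir(cell) if d[0]!='_'][:40])
im={c:camera(c) for c in('top','side')}
exp={'tub':(250,216),'bottle':(261,152),'square':(195,142),'can':(330,220),'holder_tub':(463,153),'holder_bottle':(396,222),'holder_square':(461,219),'holder_can':(391,160)}
for n,e in exp.items():
    r=trace('top',n); print(n,[(np.round(d['uv']),round(d['confidence'],2)) for d in r])
    r=[d for d in r if np.hypot(*(np.array(d['uv'])-e))<15]
    if not r: continue
    m=r[0]['pixels']; X=unproj(camera_info('top'),r[0]['uv'],.03)
    e2=proj(camera_info('side'),X[None])[0]
    r2=[d for d in trace('side',n) if np.hypot(*(np.array(d['uv'])-e2))<20]
    ys=(0,) if n[-3:]=='tub' or 'bottle' in n else np.arange(0,np.pi if 'can' in n else 1.57,.4)
    print('  top',*fit(n,{'top':m},ys,p0=X[:2]))
    if r2:
        print('  side',*fit(n,{'side':r2[0]['pixels']},ys,p0=X[:2]))
        print('  both',*fit(n,{'top':m,'side':r2[0]['pixels']},ys,p0=X[:2]))
c=cv2.resize(im['top'][110:280,170:490],None,fx=2.5,fy=2.5,interpolation=cv2.INTER_CUBIC); cv2.imwrite('pics/crop.png',cv2.convertScaleAbs(c,alpha=1.8))
E
```

```text
0.019 ['PlanningError', 'camera', 'camera_info', 'find_in', 'get_state', 'job_done', 'tip_extent', 'trace']
tub [(array([252., 214.]), 0.65)]
  top [0.4499 0.1739 0.0333] 0.025
  side [0.4538 0.1677 0.1107] 0.041
  both [0.4498 0.1726 0.1081] 0.155
bottle [(array([263., 151.]), 0.95), (array([398., 225.]), 0.51)]
  top [0.5978 0.1541 0.0742] 0.046
  side [0.601  0.1486 0.2005] 0.025
  both [0.5972 0.1529 0.0555] 0.182
square [(array([195., 144.]), 0.7)]
  top [0.6234 0.3085 0.4212] 0.125
  side [0.6275 0.3069 0.1216] 0.055
  both [0.6261 0.3084 0.2915] 0.226
can [(array([327., 220.]), 0.83), (array([360., 259.]), 0.6)]
  top [ 4.3740e-01 -1.5000e-03  1.5889e+00] 0.031
  side [ 0.4429 -0.0058  1.618 ] 0.059
  both [ 0.4386 -0.0017  1.5967] 0.182
holder_tub [(array([463., 153.]), 0.58)]
  top [ 0.6048 -0.3273  0.2042] 0.048
  side [ 0.6081 -0.3358  0.056 ] 0.099
  both [ 0.6053 -0.3296 -0.0035] 0.226
holder_bottle [(array([397., 224.]), 0.75)]
  top [ 0.4366 -0.1569 -0.0164] 0.059
  side [ 0.4411 -0.1631  0.2746] 0.054
  both [ 0.439  -0.1585 -0.1215] 0.247
holder_square [(array([461., 215.]), 0.76)]
  top [ 0.4437 -0.3073  1.4617] 0.049
  side [ 0.4454 -0.3143 -0.1236] 0.048
  both [ 0.444  -0.3115  1.4611] 0.16
holder_can [(array([391., 162.]), 0.81)]
  top [ 0.5864 -0.1498  1.3189] 0.03
  side [ 0.59   -0.1563  1.3201] 0.044
  both [ 0.5874 -0.1518  1.3143] 0.179
```

View pics/crop.png

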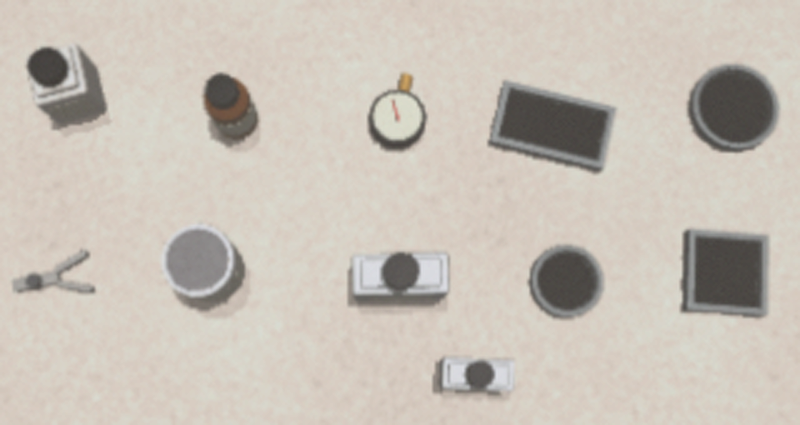

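The crop confirms the choice: the larger can is at top pixel (330,220) (crop 400,275), the small one at (361,260). The holders read as above. The two cameras disagree by a steady few mm, so I use the mean and check after the first grasp. The tub comes first.

```bash
cat > plan.py <<'E'
from h import *
import sys
def plan(*wps,step=.04):
    s=get_state(); p=np.r_[s['eef_pos'],s['tool_rot'][2]]; print('at',p.round(4),'F',s['contact_force'].round(1),'op',round(s['opening'],4),'t',s['time_s'])
    for w in wps:
        w=np.array(w,float); st=step
        if len(w)>4: st=w[4]; w=w[:4]
        d=w-p; d[3]=(d[3]+np.pi)%(2*np.pi)-np.pi
        n=max(1,int(np.ceil(max(np.linalg.norm(d[:3])/st,abs(d[3])/.13))))
        a=p[3]  # shift per row follows the turning axes
        c,s_=np.cos(a),np.sin(a)
        print(w,'tool total',np.round([c*d[0]+s_*d[1],s_*d[0]-c*d[1],-d[2],-d[3]],4),'rows',n,'each',np.round(np.array([c*d[0]+s_*d[1],s_*d[0]-c*d[1],-d[2],-d[3]])/n,4)); p=w
E
python3 - <<'E'
from plan import *
plan((.45,-.3,.2,.248),(.452,.171,.14,.248),(.452,.171,.06,.248),step=.045)
E
```

```text
at [ 0.1656 -0.6544  0.2503  0.2478] F [ 0.7 -0.2  0.4] op 0.0857 t 1.0
[ 0.45  -0.3    0.2    0.248] tool total [ 3.627e-01 -2.738e-01  5.030e-02 -2.000e-04] rows 11 each [ 0.033  -0.0249  0.0046 -0.    ]
[0.452 0.171 0.14  0.248] tool total [ 0.1176 -0.4561  0.06   -0.    ] rows 11 each [ 0.0107 -0.0415  0.0055 -0.    ]
[0.452 0.171 0.06  0.248] tool total [ 0.    0.    0.08 -0.  ] rows 2 each [ 0.    0.    0.04 -0.  ]
```

Call:
apply_moves([
  {"tx": 0.033, "ty": -0.025, "tz": 0.0046},
  {"tx": 0.033, "ty": -0.025, "tz": 0.0046},
  {"tx": 0.033, "ty": -0.025, "tz": 0.0046},
  {"tx": 0.033, "ty": -0.025, "tz": 0.0046},
  {"tx": 0.033, "ty": -0.025, "tz": 0.0046},
  {"tx": 0.033, "ty": -0.025, "tz": 0.0046},
  {"tx": 0.033, "ty": -0.025, "tz": 0.0046},
  {"tx": 0.033, "ty": -0.025, "tz": 0.0046},
  {"tx": 0.033, "ty": -0.025, "tz": 0.0046},
  {"tx": 0.033, "ty": -0.025, "tz": 0.0046},
  {"tx": 0.033, "ty": -0.024, "tz": 0.0043},
], grip=0, grip_force=40)

```text
schema error: expected keys tx, ty, tz, spin
```

Call:
apply_moves([
  {"tx": 0.0107, "ty": -0.0415, "tz": 0.0055},
  {"tx": 0.0107, "ty": -0.0415, "tz": 0.0055},
  {"tx": 0.0107, "ty": -0.0415, "tz": 0.0055},
  {"tx": 0.0107, "ty": -0.0415, "tz": 0.0055},
  {"tx": 0.0107, "ty": -0.0415, "tz": 0.0055},
  {"tx": 0.0107, "ty": -0.0415, "tz": 0.0055},
  {"tx": 0.0107, "ty": -0.0415, "tz": 0.0055},
  {"tx": 0.0107, "ty": -0.0415, "tz": 0.0055},
  {"tx": 0.0107, "ty": -0.0415, "tz": 0.0055},
  {"tx": 0.0107, "ty": -0.0415, "tz": 0.0055},
  {"tx": 0.0107, "ty": -0.0415, "tz": 0.0055},
  {},
])

```text
schema error: expected keys tx, ty, tz, spin
```

Run:
```python
from plan import *
plan((.452,.171,.06,.248))
a=camera('side'); cv2.imwrite('pics/s1.png',cv2.resize(a[100:400,150:470],None,fx=2,fy=2))
```

```text
at [ 0.1656 -0.6544  0.2503  0.2478] F [ 0.7 -0.2  0.4] op 0.0857 t 1.0
[0.452 0.171 0.06  0.248] tool total [ 4.802e-01 -7.299e-01  1.903e-01 -2.000e-04] rows 23 each [ 0.0209 -0.0317  0.0083 -0.    ]
```

View pics/s1.png

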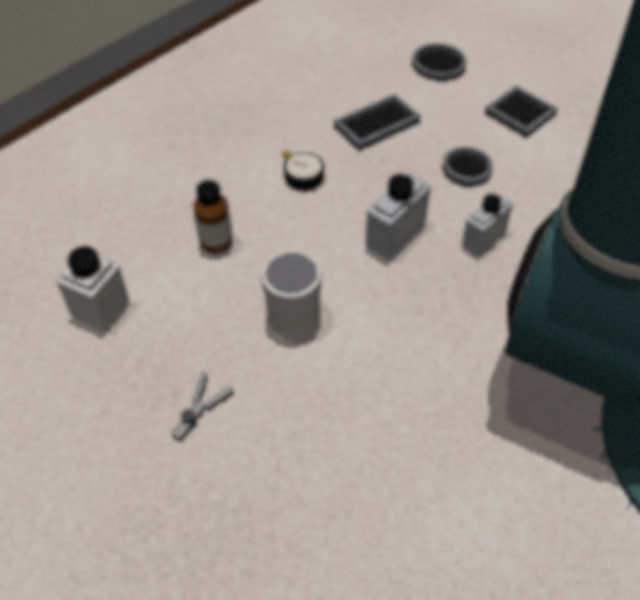

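All four keys are required and the arm has not moved. This side crop just shows the untouched bench: tub at crop (292,298), large can (397,217), small can (487,225).

Call:
apply_moves([
  {"tx": 0.033, "ty": -0.025, "tz": 0.0046, "spin": 0},
  {"tx": 0.033, "ty": -0.025, "tz": 0.0046, "spin": 0},
  {"tx": 0.033, "ty": -0.025, "tz": 0.0046, "spin": 0},
  {"tx": 0.033, "ty": -0.025, "tz": 0.0046, "spin": 0},
  {"tx": 0.033, "ty": -0.025, "tz": 0.0046, "spin": 0},
  {"tx": 0.033, "ty": -0.025, "tz": 0.0046, "spin": 0},
  {"tx": 0.033, "ty": -0.025, "tz": 0.0046, "spin": 0},
  {"tx": 0.033, "ty": -0.025, "tz": 0.0046, "spin": 0},
  {"tx": 0.033, "ty": -0.025, "tz": 0.0046, "spin": 0},
  {"tx": 0.033, "ty": -0.025, "tz": 0.0046, "spin": 0},
  {"tx": 0.033, "ty": -0.024, "tz": 0.0043, "spin": 0},
], grip=0, grip_force=40)

```text
time_s: 2.15
eef_pos: [0.451, -0.2982, 0.2001]
tool_rot: [3.141, -0.0, 0.248]
contact_force: [0.3, -0.3, -0.0]
opening: 0.0855
gripper_force: 0.0
```

Call:
apply_moves([
  {"tx": 0.0107, "ty": -0.0415, "tz": 0.0055, "spin": 0},
  {"tx": 0.0107, "ty": -0.0415, "tz": 0.0055, "spin": 0},
  {"tx": 0.0107, "ty": -0.0415, "tz": 0.0055, "spin": 0},
  {"tx": 0.0107, "ty": -0.0415, "tz": 0.0055, "spin": 0},
  {"tx": 0.0107, "ty": -0.0415, "tz": 0.0055, "spin": 0},
  {"tx": 0.0107, "ty": -0.0415, "tz": 0.0055, "spin": 0},
  {"tx": 0.0107, "ty": -0.0415, "tz": 0.0055, "spin": 0},
  {"tx": 0.0107, "ty": -0.0415, "tz": 0.0055, "spin": 0},
  {"tx": 0.0107, "ty": -0.0415, "tz": 0.0055, "spin": 0},
  {"tx": 0.0107, "ty": -0.0415, "tz": 0.0055, "spin": 0},
  {"tx": 0.0107, "ty": -0.0415, "tz": 0.0055, "spin": 0},
  {"tx": 0, "ty": 0, "tz": 0, "spin": 0},
])

```text
time_s: 3.35
eef_pos: [0.4517, 0.1754, 0.1388]
tool_rot: [-3.141, 0.001, 0.252]
contact_force: [0.5, -1.0, -0.0]
opening: 0.0856
gripper_force: 0.0
```

Run:
```python
from plan import *
plan((.452,.171,.06,.248))
a=camera('side'); cv2.imwrite('pics/s2.png',cv2.resize(a[60:360,150:470],None,fx=2,fy=2))
```

```text
at [0.4517 0.1754 0.1388 0.2519] F [ 0.5 -1.  -0. ] op 0.0856 t 3.35
[0.452 0.171 0.06  0.248] tool total [-0.0008  0.0044  0.0788  0.0039] rows 2 each [-0.0004  0.0022  0.0394  0.0019]
```

View pics/s2.png

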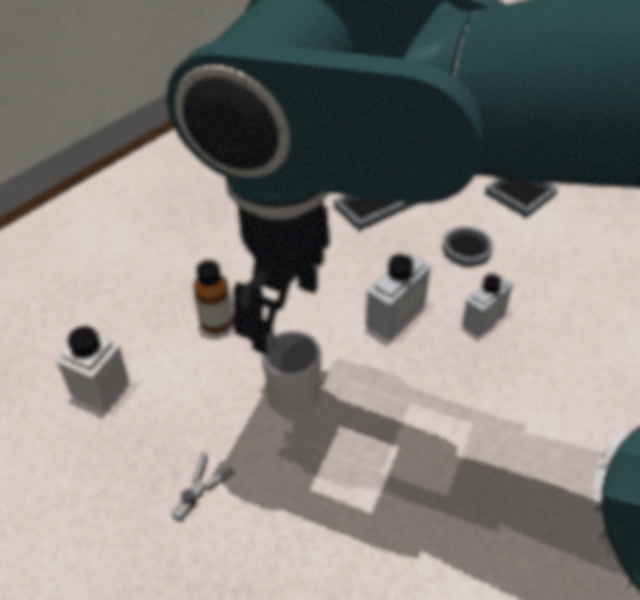

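The open fingers stand over the tub (lid at crop 293,355). Now I descend.

Call:
apply_moves([
  {"tx": 0, "ty": 0.002, "tz": 0.02, "spin": 0},
  {"tx": 0, "ty": 0, "tz": 0.02, "spin": 0},
  {"tx": 0, "ty": 0, "tz": 0.02, "spin": 0},
  {"tx": 0, "ty": 0, "tz": 0.018, "spin": 0},
  {"tx": 0, "ty": 0, "tz": 0, "spin": 0},
  {"tx": 0, "ty": 0, "tz": 0, "spin": 0},
])

```text
time_s: 4.0
eef_pos: [0.4532, 0.1691, 0.0622]
tool_rot: [3.141, -0.0, 0.247]
contact_force: [-0.4, 0.1, 1.0]
opening: 0.0856
gripper_force: 0.0
```

Call:
apply_moves([
  {"tx": 0, "ty": 0, "tz": 0, "spin": 0},
  {"tx": 0, "ty": 0, "tz": 0, "spin": 0},
  {"tx": 0, "ty": 0, "tz": 0, "spin": 0},
  {"tx": 0, "ty": 0, "tz": 0, "spin": 0},
  {"tx": 0, "ty": 0, "tz": 0, "spin": 0},
  {"tx": 0, "ty": 0, "tz": 0, "spin": 0},
  {"tx": 0, "ty": 0, "tz": 0, "spin": 0},
  {"tx": 0, "ty": 0, "tz": 0, "spin": 0},
], grip=255, grip_force=40)

```text
time_s: 4.8
eef_pos: [0.4537, 0.17, 0.0632]
tool_rot: [-3.142, -0.003, 0.248]
contact_force: [-1.1, 0.2, 6.7]
opening: 0.0636
gripper_force: 42.3
```

Call:
apply_moves([
  {"tx": 0, "ty": 0, "tz": -0.01, "spin": 0},
  {"tx": 0, "ty": 0, "tz": -0.02, "spin": 0},
  {"tx": 0, "ty": 0, "tz": -0.03, "spin": 0},
  {"tx": 0, "ty": 0, "tz": -0.04, "spin": 0},
  {"tx": 0, "ty": 0, "tz": -0.02, "spin": 0},
  {"tx": 0, "ty": 0, "tz": 0, "spin": 0},
  {"tx": 0, "ty": 0, "tz": 0, "spin": 0},
])

```text
time_s: 5.5
eef_pos: [0.4527, 0.1697, 0.1812]
tool_rot: [3.142, -0.0, 0.248]
contact_force: [0.5, 0.6, -3.7]
opening: 0.0629
gripper_force: 45.1
```

Run:
```python
from plan import *
plan((.6065,-.3315,.18,.248),(.6065,-.3315,.064,.248))
a=camera('side'); cv2.imwrite('pics/s3.png',cv2.resize(a[60:360,150:470],None,fx=2,fy=2))
r=trace('side','tub')
for d in r[:2]: print(d['uv'],d['confidence'],proj(camera_info('side'),get_state()['eef_pos'][None]))
```

```text
at [0.4527 0.1697 0.1812 0.2478] F [ 0.5  0.6 -3.7] op 0.0629 t 5.5
[ 0.6065 -0.3315  0.18    0.248 ] tool total [ 2.620e-02  5.236e-01  1.200e-03 -2.000e-04] rows 14 each [ 0.0019  0.0374  0.0001 -0.    ]
[ 0.6065 -0.3315  0.064   0.248 ] tool total [ 0.     0.     0.116 -0.   ] rows 3 each [ 0.      0.      0.0387 -0.    ]
[298.5, 213.3] 0.82 [[293.80112365 202.77238538]]
```

View pics/s3.png

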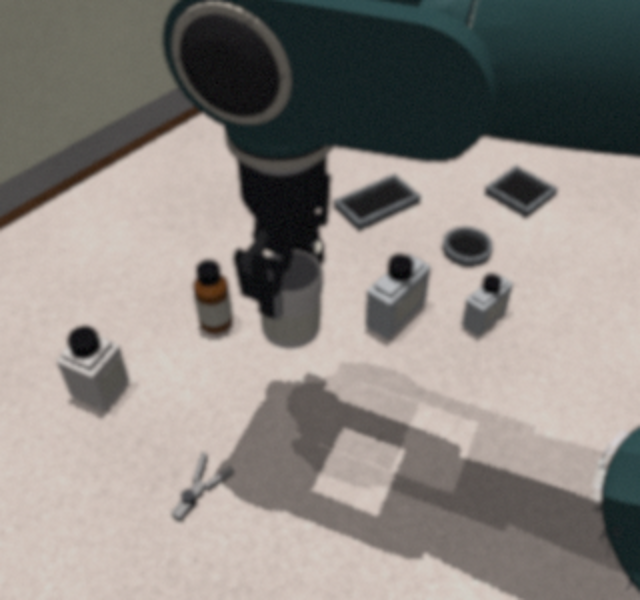

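The tub is lifted, held by its lid (crop 292,300). I carry it to above its holder.

Call:
apply_moves([
  {"tx": 0.0019, "ty": 0.022, "tz": 0, "spin": 0},
  {"tx": 0.0019, "ty": 0.0455, "tz": 0, "spin": 0},
  {"tx": 0.0019, "ty": 0.0456, "tz": 0, "spin": 0},
  {"tx": 0.0019, "ty": 0.0456, "tz": 0, "spin": 0},
  {"tx": 0.0019, "ty": 0.0456, "tz": 0, "spin": 0},
  {"tx": 0.0019, "ty": 0.0456, "tz": 0, "spin": 0},
  {"tx": 0.0019, "ty": 0.0456, "tz": 0, "spin": 0},
  {"tx": 0.0019, "ty": 0.0456, "tz": 0, "spin": 0},
  {"tx": 0.0019, "ty": 0.0456, "tz": 0, "spin": 0},
  {"tx": 0.0019, "ty": 0.0456, "tz": 0, "spin": 0},
  {"tx": 0.0019, "ty": 0.0456, "tz": 0, "spin": 0},
  {"tx": 0.0019, "ty": 0.0456, "tz": 0, "spin": 0},
])

```text
time_s: 6.8
eef_pos: [0.6032, -0.3339, 0.1795]
tool_rot: [-3.14, 0.002, 0.248]
contact_force: [1.0, 0.9, -2.2]
opening: 0.063
gripper_force: 45.2
```

Call:
apply_moves([
  {"tx": 0.001, "ty": 0, "tz": 0.02, "spin": 0},
  {"tx": 0, "ty": 0, "tz": 0.03, "spin": 0},
  {"tx": 0, "ty": 0, "tz": 0.03, "spin": 0},
  {"tx": 0, "ty": 0, "tz": 0.015, "spin": 0},
  {"tx": 0, "ty": 0, "tz": 0, "spin": 0},
  {"tx": 0, "ty": 0, "tz": 0, "spin": 0},
])

```text
time_s: 7.4
eef_pos: [0.6046, -0.3319, 0.0871]
tool_rot: [3.142, -0.0, 0.248]
contact_force: [0.1, -0.8, -3.0]
opening: 0.0628
gripper_force: 45.5
```

Run:
```python
from plan import *
plan((.6065,-.3315,.067,.248))
z=get_state()['eef_pos'][2]-.0625
a=camera('side');b=camera('top'); cv2.imwrite('pics/s4.png',np.hstack([cv2.resize(a[80:220,300:420],None,fx=3,fy=3),cv2.resize(b[100:240,400:520],None,fx=3,fy=3)]))
for c in('side','top'):
    for d in trace(c,'tub')[:1]: print(c,d['uv'],d['confidence'],*fit('tub',{c:d['pixels']},p0=(.6065,-.3315),z=z))
```

```text
at [ 0.6046 -0.3319  0.0871  0.2479] F [ 0.1 -0.8 -3. ] op 0.0628 t 7.4
[ 0.6065 -0.3315  0.067   0.248 ] tool total [ 0.002   0.0001  0.0201 -0.0001] rows 1 each [ 0.002   0.0001  0.0201 -0.0001]
side [371.9, 117.0] 0.85 [ 0.6045 -0.3347  0.1072] 0.379
top [464.9, 156.3] 0.66 [ 0.6036 -0.3303  0.1581] 3.068
```

View pics/s4.png

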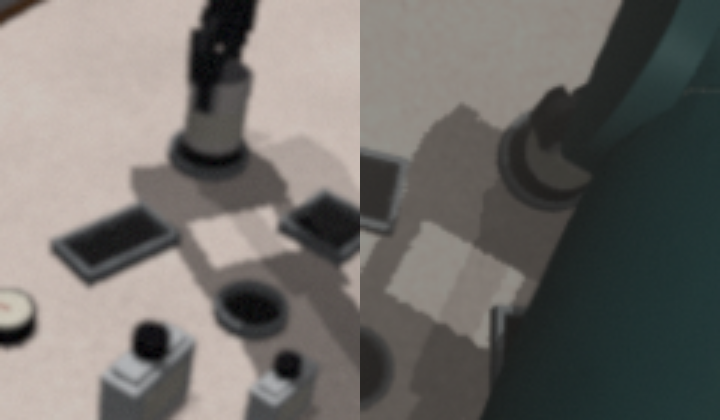

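The tub hangs just above its holder (side crop 217,120 over rim centre 209,150), a few mm off toward the robot. I correct by a few mm and lower it.

Call:
apply_moves([
  {"tx": 0.0035, "ty": -0.001, "tz": 0, "spin": 0},
  {"tx": 0, "ty": 0, "tz": 0.006, "spin": 0},
  {"tx": 0, "ty": 0, "tz": 0.005, "spin": 0},
  {"tx": 0, "ty": 0, "tz": 0.004, "spin": 0},
  {"tx": 0, "ty": 0, "tz": 0.003, "spin": 0},
  {"tx": 0, "ty": 0, "tz": 0, "spin": 0},
  {"tx": 0, "ty": 0, "tz": 0, "spin": 0},
])

```text
time_s: 8.3
eef_pos: [0.6075, -0.3301, 0.0685]
tool_rot: [-3.142, 0.0, 0.248]
contact_force: [0.3, -0.2, -3.8]
opening: 0.0633
gripper_force: 45.6
```

Call:
apply_moves([
  {"tx": 0, "ty": 0, "tz": 0.001, "spin": 0},
  {"tx": 0, "ty": 0, "tz": 0.001, "spin": 0},
  {"tx": 0, "ty": 0, "tz": 0, "spin": 0},
])

```text
time_s: 8.6
eef_pos: [0.6078, -0.3301, 0.0673]
tool_rot: [3.141, -0.001, 0.248]
contact_force: [-1.3, 1.4, 3.0]
opening: 0.0626
gripper_force: 46.0
```

Floor contact comes at the expected height. I release, retreat and check.

Call:
apply_moves([
  {"tx": 0, "ty": 0, "tz": 0, "spin": 0},
  {"tx": 0, "ty": 0, "tz": 0, "spin": 0},
  {"tx": 0, "ty": 0, "tz": 0, "spin": 0},
  {"tx": 0, "ty": 0, "tz": 0, "spin": 0},
  {"tx": 0, "ty": 0, "tz": 0, "spin": 0},
  {"tx": 0, "ty": 0, "tz": -0.01, "spin": 0},
  {"tx": 0, "ty": 0, "tz": -0.03, "spin": 0},
  {"tx": 0, "ty": 0, "tz": -0.04, "spin": 0},
  {"tx": 0, "ty": 0, "tz": -0.04, "spin": 0},
], grip=0)

```text
time_s: 9.5
eef_pos: [0.6073, -0.3299, 0.1885]
tool_rot: [-3.141, 0.0, 0.248]
contact_force: [0.7, -0.2, -0.6]
opening: 0.0857
gripper_force: 0.0
```

Run:
```python
from plan import *
plan((.5995,.151,.17,.248,.045),(.5995,.151,.047,.248))
```

```text
at [ 0.6073 -0.3299  0.1885  0.2478] F [ 0.7 -0.2 -0.6] op 0.0857 t 9.5
[0.5995 0.151  0.17   0.248 ] tool total [ 1.104e-01 -4.682e-01  1.850e-02 -2.000e-04] rows 11 each [ 0.01   -0.0426  0.0017 -0.    ]
[0.5995 0.151  0.047  0.248 ] tool total [ 0.     0.     0.123 -0.   ] rows 4 each [ 0.      0.      0.0308 -0.    ]
```

Call:
apply_moves([
  {"tx": 0.0101, "ty": -0.0428, "tz": 0.0017, "spin": 0},
  {"tx": 0.0101, "ty": -0.0428, "tz": 0.0017, "spin": 0},
  {"tx": 0.0101, "ty": -0.0428, "tz": 0.0017, "spin": 0},
  {"tx": 0.0101, "ty": -0.0428, "tz": 0.0017, "spin": 0},
  {"tx": 0.0101, "ty": -0.0428, "tz": 0.0017, "spin": 0},
  {"tx": 0.0101, "ty": -0.0428, "tz": 0.0017, "spin": 0},
  {"tx": 0.0101, "ty": -0.0428, "tz": 0.0017, "spin": 0},
  {"tx": 0.0101, "ty": -0.0428, "tz": 0.0017, "spin": 0},
  {"tx": 0.0101, "ty": -0.0428, "tz": 0.0017, "spin": 0},
  {"tx": 0.0101, "ty": -0.0428, "tz": 0.0017, "spin": 0},
  {"tx": 0.0094, "ty": -0.0402, "tz": 0.0015, "spin": 0},
  {"tx": 0, "ty": 0, "tz": 0, "spin": 0},
])

```text
time_s: 10.7
eef_pos: [0.5992, 0.155, 0.1686]
tool_rot: [-3.141, -0.0, 0.252]
contact_force: [0.1, -0.4, 0.8]
opening: 0.0856
gripper_force: 0.0
```

Run:
```python
from plan import *
plan((.5995,.151,.047,.248))
a=camera('side'); cv2.imwrite('pics/s5.png',cv2.resize(a[60:300,150:450],None,fx=2.5,fy=2.5))
```

```text
at [0.5992 0.155  0.1686 0.2515] F [ 0.1 -0.4  0.8] op 0.0856 t 10.7
[0.5995 0.151  0.047  0.248 ] tool total [-0.0007  0.0039  0.1216  0.0035] rows 4 each [-0.0002  0.001   0.0304  0.0009]
```

View pics/s5.png

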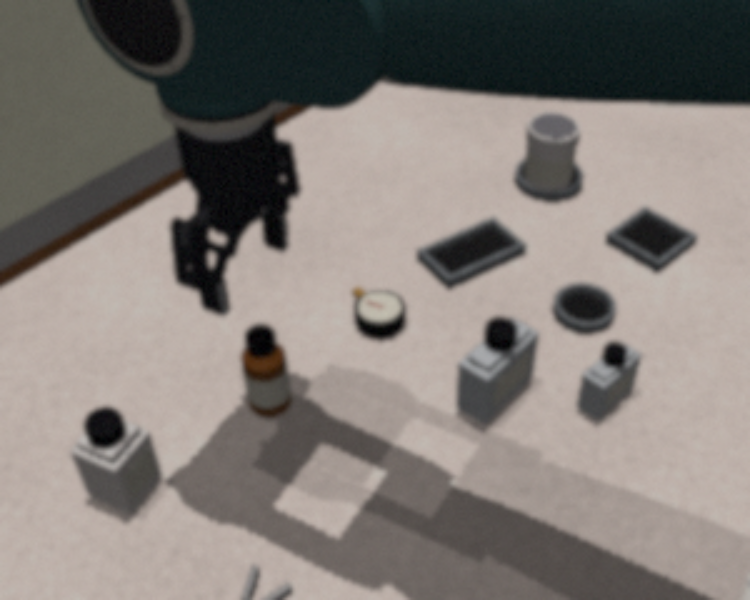

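The tub stands upright in its holder (crop 550,155). The fingers are centred over the bottle (265,370).

Call:
apply_moves([
  {"tx": 0, "ty": 0, "tz": 0.03, "spin": 0},
  {"tx": 0, "ty": 0, "tz": 0.03, "spin": 0},
  {"tx": 0, "ty": 0, "tz": 0.03, "spin": 0},
  {"tx": 0, "ty": 0, "tz": 0.02, "spin": 0},
  {"tx": 0, "ty": 0, "tz": 0.01, "spin": 0},
  {"tx": 0, "ty": 0, "tz": 0, "spin": 0},
  {"tx": 0, "ty": 0, "tz": 0, "spin": 0},
])

```text
time_s: 11.45
eef_pos: [0.6003, 0.1506, 0.0493]
tool_rot: [3.141, -0.001, 0.247]
contact_force: [-0.0, -0.7, 0.7]
opening: 0.0853
gripper_force: 0.0
```

Call:
apply_moves([
  {"tx": 0, "ty": 0, "tz": 0, "spin": 0},
  {"tx": 0, "ty": 0, "tz": 0, "spin": 0},
  {"tx": 0, "ty": 0, "tz": 0, "spin": 0},
  {"tx": 0, "ty": 0, "tz": 0, "spin": 0},
  {"tx": 0, "ty": 0, "tz": 0, "spin": 0},
  {"tx": 0, "ty": 0, "tz": 0, "spin": 0},
  {"tx": 0, "ty": 0, "tz": 0, "spin": 0},
  {"tx": 0, "ty": 0, "tz": 0, "spin": 0},
  {"tx": 0, "ty": 0, "tz": 0, "spin": 0},
  {"tx": 0, "ty": 0, "tz": 0, "spin": 0},
], grip=255, grip_force=40)

```text
time_s: 12.45
eef_pos: [0.6001, 0.1511, 0.0489]
tool_rot: [-3.142, -0.001, 0.248]
contact_force: [-1.5, 0.5, 6.7]
opening: 0.0415
gripper_force: 40.1
```

Call:
apply_moves([
  {"tx": 0, "ty": 0, "tz": -0.01, "spin": 0},
  {"tx": 0, "ty": 0, "tz": -0.02, "spin": 0},
  {"tx": 0, "ty": 0, "tz": -0.03, "spin": 0},
  {"tx": 0, "ty": 0, "tz": -0.04, "spin": 0},
  {"tx": 0, "ty": 0, "tz": -0.02, "spin": 0},
  {"tx": 0, "ty": 0, "tz": 0, "spin": 0},
  {"tx": 0, "ty": 0, "tz": 0, "spin": 0},
])

```text
time_s: 13.15
eef_pos: [0.5995, 0.1509, 0.1675]
tool_rot: [3.142, 0.0, 0.248]
contact_force: [0.2, -0.4, -2.3]
opening: 0.0412
gripper_force: 40.9
```

Run:
```python
from plan import *
plan((.439,-.160,.165,.248),(.439,-.160,.07,.248))
```

```text
at [0.5995 0.1509 0.1675 0.2478] F [ 0.2 -0.4 -2.3] op 0.0412 t 13.15
[ 0.439 -0.16   0.165  0.248] tool total [-2.318e-01  2.620e-01  2.500e-03 -2.000e-04] rows 9 each [-0.0258  0.0291  0.0003 -0.    ]
[ 0.439 -0.16   0.07   0.248] tool total [ 0.     0.     0.095 -0.   ] rows 3 each [ 0.      0.      0.0317 -0.    ]
```

Call:
apply_moves([
  {"tx": -0.012, "ty": 0.014, "tz": 0, "spin": 0},
  {"tx": -0.0258, "ty": 0.0291, "tz": 0, "spin": 0},
  {"tx": -0.0258, "ty": 0.0291, "tz": 0, "spin": 0},
  {"tx": -0.0258, "ty": 0.0291, "tz": 0, "spin": 0},
  {"tx": -0.0258, "ty": 0.0291, "tz": 0, "spin": 0},
  {"tx": -0.0258, "ty": 0.0291, "tz": 0, "spin": 0},
  {"tx": -0.0258, "ty": 0.0291, "tz": 0, "spin": 0},
  {"tx": -0.0258, "ty": 0.0291, "tz": 0, "spin": 0},
  {"tx": -0.0258, "ty": 0.0291, "tz": 0, "spin": 0},
  {"tx": -0.0134, "ty": 0.0152, "tz": 0, "spin": 0},
  {"tx": 0, "ty": 0, "tz": 0, "spin": 0},
])

```text
time_s: 14.25
eef_pos: [0.4372, -0.1619, 0.1665]
tool_rot: [-3.141, 0.002, 0.245]
contact_force: [-0.9, 0.0, -2.3]
opening: 0.041
gripper_force: 41.0
```

Call:
apply_moves([
  {"tx": 0, "ty": 0, "tz": 0.03, "spin": 0},
  {"tx": 0, "ty": 0, "tz": 0.03, "spin": 0},
  {"tx": 0, "ty": 0, "tz": 0.025, "spin": 0},
  {"tx": 0, "ty": 0, "tz": 0.01, "spin": 0},
  {"tx": 0, "ty": 0, "tz": 0, "spin": 0},
  {"tx": 0, "ty": 0, "tz": 0, "spin": 0},
])

```text
time_s: 14.85
eef_pos: [0.4395, -0.1599, 0.0737]
tool_rot: [3.141, -0.0, 0.248]
contact_force: [-0.2, 0.1, -0.8]
opening: 0.0412
gripper_force: 41.0
```

Run:
```python
from plan import *
plan((.439,-.160,.0525,.248))
z=get_state()['eef_pos'][2]-.049
a=camera('side');b=camera('top'); cv2.imwrite('pics/s6.png',np.hstack([cv2.resize(a[120:220,330:430],None,fx=4,fy=4),cv2.resize(b[170:270,350:450],None,fx=4,fy=4)]))
for c in('side','top'):
  for n,zz in(('bottle',z),('holder_bottle',0)):
    for d in trace(c,n)[:2]: print(c,n,d['uv'],d['confidence'],*fit(n,{c:d['pixels']},p0=(.439,-.16),z=zz))
```

```text
at [ 0.4395 -0.1599  0.0737  0.248 ] F [-0.2  0.1 -0.8] op 0.0412 t 14.85
[ 0.439  -0.16    0.0525  0.248 ] tool total [-0.0005 -0.      0.0212 -0.    ] rows 1 each [-0.0005 -0.      0.0212 -0.    ]
side bottle [389.8, 174.1] 0.56 [ 0.4376 -0.1606  0.109 ] 1.272
side holder_bottle [384.0, 187.2] 0.71 [ 0.4406 -0.1627  0.1372] 0.482
top holder_bottle [472.2, 148.5] 0.2 [ 0.439 -0.16   0.   ] 1.0
```

View pics/s6.png

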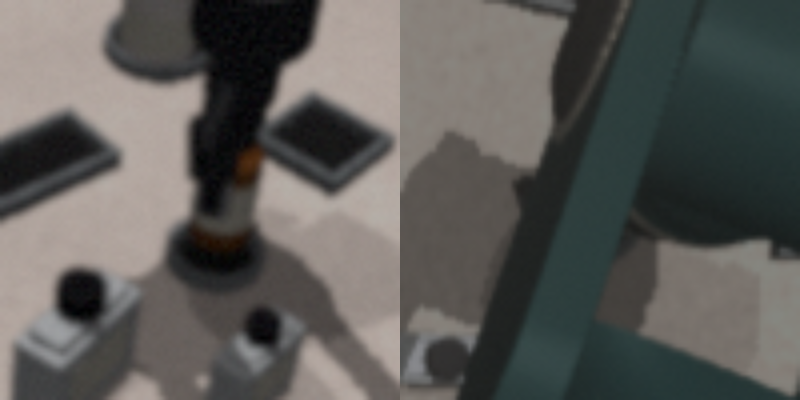

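The bottle hangs about 24 mm above its recess, within about 2 mm of centre (crop 221,245 over rim centre 215,250). I lower it with a 2 mm nudge.

Call:
apply_moves([
  {"tx": 0.002, "ty": 0, "tz": 0.004, "spin": 0},
  {"tx": 0, "ty": 0, "tz": 0.006, "spin": 0},
  {"tx": 0, "ty": 0, "tz": 0.005, "spin": 0},
  {"tx": 0, "ty": 0, "tz": 0.003, "spin": 0},
  {"tx": 0, "ty": 0, "tz": 0.001, "spin": 0},
  {"tx": 0, "ty": 0, "tz": 0, "spin": 0},
  {"tx": 0, "ty": 0, "tz": 0, "spin": 0},
])

```text
time_s: 15.85
eef_pos: [0.4413, -0.1595, 0.0542]
tool_rot: [3.142, -0.0, 0.248]
contact_force: [-0.2, 1.0, -2.0]
opening: 0.041
gripper_force: 41.0
```

Call:
apply_moves([
  {"tx": 0, "ty": 0, "tz": 0.001, "spin": 0},
  {"tx": 0, "ty": 0, "tz": 0, "spin": 0},
])

```text
time_s: 16.05
eef_pos: [0.4412, -0.1595, 0.0531]
tool_rot: [3.141, -0.0, 0.248]
contact_force: [0.3, -0.6, -1.7]
opening: 0.041
gripper_force: 41.1
```

Call:
apply_moves([
  {"tx": 0, "ty": 0, "tz": 0.001, "spin": 0},
  {"tx": 0, "ty": 0, "tz": 0, "spin": 0},
])

```text
time_s: 16.25
eef_pos: [0.4415, -0.1595, 0.0529]
tool_rot: [3.141, -0.001, 0.248]
contact_force: [-3.6, 3.4, 9.1]
opening: 0.0415
gripper_force: 42.0
```

Call:
apply_moves([
  {"tx": 0, "ty": 0, "tz": 0, "spin": 0},
  {"tx": 0, "ty": 0, "tz": 0, "spin": 0},
  {"tx": 0, "ty": 0, "tz": 0, "spin": 0},
  {"tx": 0, "ty": 0, "tz": 0, "spin": 0},
  {"tx": 0, "ty": 0, "tz": 0, "spin": 0},
  {"tx": 0, "ty": 0, "tz": 0, "spin": 0},
  {"tx": 0, "ty": 0, "tz": -0.01, "spin": 0},
  {"tx": 0, "ty": 0, "tz": -0.03, "spin": 0},
  {"tx": 0, "ty": 0, "tz": -0.04, "spin": 0},
  {"tx": 0, "ty": 0, "tz": -0.04, "spin": 0},
  {"tx": 0, "ty": 0, "tz": 0, "spin": 0},
], grip=0)

```text
time_s: 17.35
eef_pos: [0.4428, -0.1601, 0.1784]
tool_rot: [3.137, -0.007, 0.248]
contact_force: [0.0, -0.0, -0.7]
opening: 0.0855
gripper_force: 0.0
```

Run:
```python
from plan import *
out=[]
for c,(u,v) in(('side',(197,245)),('top',(197,142))):
    im=cv2.imread(f'pics/{c}0.png'); I=camera_info(c); k=10
    s=cv2.convertScaleAbs(cv2.resize(im[v-28:v+28,u-20:u+20],None,fx=k,fy=k,interpolation=cv2.INTER_CUBIC),alpha=1.3)
    for yaw,col in((.12,(0,0,255)),(.28,(0,255,0)),(.42,(255,0,0))):
        P=box(50,50,66)[[0,1,3,2]]/1000; cc,ss=np.cos(yaw),np.sin(yaw)
        ctr={'side':(.6275,.3069),'top':(.6234,.3085)}[c]
        X=P@np.array([[cc,-ss,0],[ss,cc,0],[0,0,1]]).T+[*ctr,0]
        q=(proj(I,X)-[u-20,v-28]+.5)*k; cv2.polylines(s,[np.int32(q)],True,col,1)
    out.append(s)
cv2.imwrite('pics/sq.png',np.hstack(out))
```

```text
(no output)
```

View pics/sq.png

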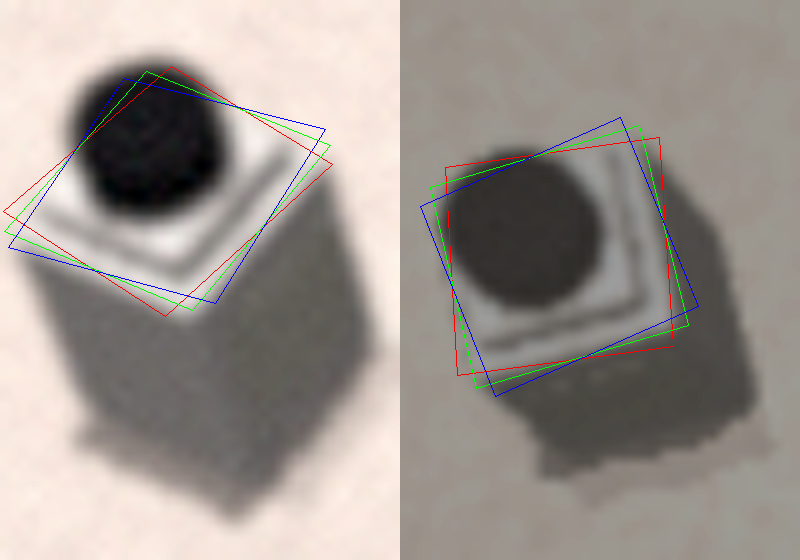

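The square bottle's body-top edges lie between the red (0.12) and green (0.28) overlays, so I take a yaw of about 0.22. The cap centre gives a position check.

Run:
```python
from plan import *
print(unproj(camera_info('top'),(189,136.5),.092),unproj(camera_info('side'),(191.2,230.2),.092))
plan((.6255,.3077,.175,.22,.045),(.6255,.3077,.048,.22))
for c in('top','side'):
  camera(c)
  for d in trace(c,'bottle')[:2]: print(c,d['uv'],d['confidence'],*fit('bottle',{c:d['pixels']},z=.004))
```

```text
[0.62046413 0.30676911 0.092     ] [0.62067561 0.31057481 0.092     ]
at [ 0.4428 -0.1601  0.1784  0.2478] F [ 0.  -0.  -0.7] op 0.0855 t 17.35
[0.6255 0.3077 0.175  0.22  ] tool total [ 0.2919 -0.4087  0.0034  0.0278] rows 12 each [ 0.0243 -0.0341  0.0003  0.0023]
[0.6255 0.3077 0.048  0.22  ] tool total [ 0.     0.     0.127 -0.   ] rows 4 each [ 0.      0.      0.0318 -0.    ]
side [385.7, 172.0] 0.91 [ 0.4442 -0.1639  0.2763] 0.055
```

Call:
apply_moves([
  {"tx": 0.0243, "ty": -0.0341, "tz": 0, "spin": 0},
  {"tx": 0.0243, "ty": -0.0341, "tz": 0, "spin": 0},
  {"tx": 0.0243, "ty": -0.0341, "tz": 0, "spin": 0},
  {"tx": 0.0243, "ty": -0.0341, "tz": 0, "spin": 0},
  {"tx": 0.0243, "ty": -0.0341, "tz": 0, "spin": 0},
  {"tx": 0.0243, "ty": -0.0341, "tz": 0, "spin": 0},
  {"tx": 0.0243, "ty": -0.0341, "tz": 0, "spin": 0},
  {"tx": 0.0243, "ty": -0.0341, "tz": 0, "spin": 0},
  {"tx": 0.0243, "ty": -0.0341, "tz": 0, "spin": 0},
  {"tx": 0.0243, "ty": -0.0341, "tz": 0, "spin": 0},
  {"tx": 0.0235, "ty": -0.0341, "tz": 0, "spin": 0},
  {"tx": 0.0235, "ty": -0.0341, "tz": 0, "spin": 0.028},
])

```text
time_s: 18.75
eef_pos: [0.6219, 0.3099, 0.1703]
tool_rot: [3.141, 0.002, 0.22]
contact_force: [0.3, -0.3, 0.1]
opening: 0.0854
gripper_force: 0.0
```

Call:
apply_moves([
  {"tx": 0, "ty": 0, "tz": 0, "spin": 0},
  {"tx": 0, "ty": 0, "tz": 0, "spin": 0},
  {"tx": 0, "ty": 0, "tz": 0.02, "spin": 0},
  {"tx": 0, "ty": 0, "tz": 0.02, "spin": 0},
  {"tx": 0, "ty": 0, "tz": 0, "spin": 0},
])

```text
time_s: 19.25
eef_pos: [0.6206, 0.3067, 0.1287]
tool_rot: [3.14, 0.005, 0.219]
contact_force: [0.0, -0.0, -0.4]
opening: 0.0856
gripper_force: 0.0
```

Run:
```python
from plan import *
plan((.624,.308,.048,.22))
a=camera('side'); cv2.imwrite('pics/s7.png',cv2.resize(a[120:280,110:430],None,fx=2.5,fy=2.5))
```

```text
at [0.6206 0.3067 0.1287 0.219 ] F [ 0.  -0.  -0.4] op 0.0856 t 19.25
[0.624 0.308 0.048 0.22 ] tool total [ 0.0036 -0.0006  0.0807 -0.001 ] rows 3 each [ 0.0012 -0.0002  0.0269 -0.0003]
```

View pics/s7.png

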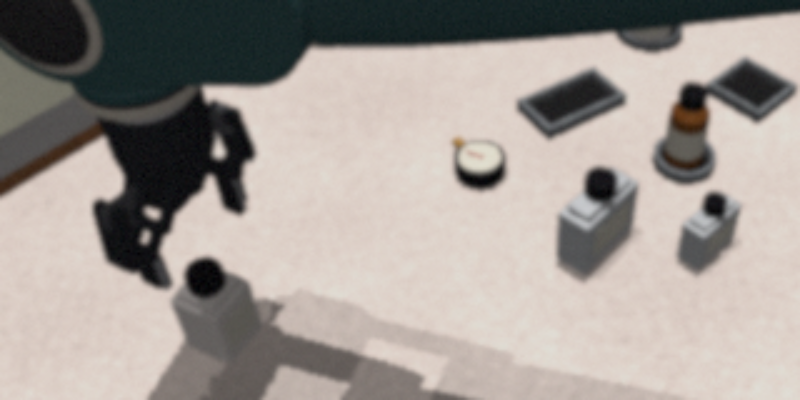

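The bottle stands upright in its holder (crop 687,135). The fingers are centred on the square bottle (205,285), so I grip it.

Call:
apply_moves([
  {"tx": 0.0035, "ty": 0, "tz": 0.02, "spin": 0},
  {"tx": 0, "ty": 0, "tz": 0.03, "spin": 0},
  {"tx": 0, "ty": 0, "tz": 0.02, "spin": 0},
  {"tx": 0, "ty": 0, "tz": 0.01, "spin": 0},
  {"tx": 0, "ty": 0, "tz": 0, "spin": 0},
  {"tx": 0, "ty": 0, "tz": 0, "spin": 0},
])

```text
time_s: 19.9
eef_pos: [0.626, 0.3092, 0.0537]
tool_rot: [-3.141, -0.002, 0.22]
contact_force: [-0.3, 0.8, 0.3]
opening: 0.0854
gripper_force: 0.0
```

Call:
apply_moves([
  {"tx": 0, "ty": 0, "tz": 0, "spin": 0},
  {"tx": 0, "ty": 0, "tz": 0, "spin": 0},
  {"tx": 0, "ty": 0, "tz": 0, "spin": 0},
  {"tx": 0, "ty": 0, "tz": 0, "spin": 0},
  {"tx": 0, "ty": 0, "tz": 0, "spin": 0},
  {"tx": 0, "ty": 0, "tz": 0, "spin": 0},
  {"tx": 0, "ty": 0, "tz": 0, "spin": 0},
  {"tx": 0, "ty": 0, "tz": 0, "spin": 0},
  {"tx": 0, "ty": 0, "tz": 0, "spin": 0},
  {"tx": 0, "ty": 0, "tz": 0, "spin": 0},
], grip=255, grip_force=40)

```text
time_s: 20.9
eef_pos: [0.6258, 0.3094, 0.0532]
tool_rot: [-3.141, -0.001, 0.22]
contact_force: [-1.4, 0.6, 5.8]
opening: 0.0499
gripper_force: 41.4
```

Call:
apply_moves([
  {"tx": 0, "ty": 0, "tz": -0.01, "spin": 0},
  {"tx": 0, "ty": 0, "tz": -0.02, "spin": 0},
  {"tx": 0, "ty": 0, "tz": -0.03, "spin": 0},
  {"tx": 0, "ty": 0, "tz": -0.04, "spin": 0},
  {"tx": 0, "ty": 0, "tz": -0.03, "spin": 0},
  {"tx": 0, "ty": 0, "tz": 0, "spin": 0},
  {"tx": 0, "ty": 0, "tz": 0, "spin": 0},
])

```text
time_s: 21.6
eef_pos: [0.6254, 0.3091, 0.1826]
tool_rot: [-3.141, -0.001, 0.22]
contact_force: [-0.0, 0.4, -2.9]
opening: 0.0494
gripper_force: 41.7
```

Run:
```python
from plan import *
plan((.52,-.05,.178,-.115),(.4455,-.311,.178,-.115),(.4455,-.311,.07,-.115))
```

```text
at [0.6254 0.3091 0.1826 0.2198] F [-0.   0.4 -2.9] op 0.0494 t 21.6
[ 0.52  -0.05   0.178 -0.115] tool total [-0.1812  0.3275  0.0046  0.3348] rows 10 each [-0.0181  0.0328  0.0005  0.0335]
[ 0.4455 -0.311   0.178  -0.115 ] tool total [-0.0441  0.2678 -0.     -0.    ] rows 7 each [-0.0063  0.0383 -0.     -0.    ]
[ 0.4455 -0.311   0.07   -0.115 ] tool total [ 0.    -0.     0.108 -0.   ] rows 3 each [ 0.    -0.     0.036 -0.   ]
```

Call:
apply_moves([
  {"tx": 0, "ty": 0, "tz": 0, "spin": 0.112},
  {"tx": 0, "ty": 0, "tz": 0, "spin": 0.112},
  {"tx": 0, "ty": 0, "tz": 0, "spin": 0.111},
  {"tx": -0.004, "ty": 0.02, "tz": 0, "spin": 0},
  {"tx": -0.0067, "ty": 0.04, "tz": 0, "spin": 0},
  {"tx": -0.0067, "ty": 0.04, "tz": 0, "spin": 0},
  {"tx": -0.0067, "ty": 0.04, "tz": 0, "spin": 0},
  {"tx": -0.0067, "ty": 0.04, "tz": 0, "spin": 0},
  {"tx": -0.0067, "ty": 0.04, "tz": 0, "spin": 0},
  {"tx": -0.0067, "ty": 0.04, "tz": 0, "spin": 0},
  {"tx": -0.0067, "ty": 0.04, "tz": 0, "spin": 0},
  {"tx": -0.0067, "ty": 0.04, "tz": 0, "spin": 0},
])

```text
time_s: 22.8
eef_pos: [0.5277, -0.0233, 0.1804]
tool_rot: [3.142, 0.002, -0.115]
contact_force: [0.6, 0.1, -2.8]
opening: 0.0494
gripper_force: 41.7
```

Call:
apply_moves([
  {"tx": -0.0067, "ty": 0.04, "tz": 0, "spin": 0},
  {"tx": -0.0067, "ty": 0.04, "tz": 0, "spin": 0},
  {"tx": -0.0067, "ty": 0.04, "tz": 0, "spin": 0},
  {"tx": -0.0067, "ty": 0.04, "tz": 0, "spin": 0},
  {"tx": -0.0067, "ty": 0.04, "tz": 0, "spin": 0},
  {"tx": -0.0067, "ty": 0.04, "tz": 0, "spin": 0},
  {"tx": -0.0067, "ty": 0.037, "tz": 0, "spin": 0},
  {"tx": -0.003, "ty": 0.02, "tz": 0, "spin": 0},
  {"tx": 0, "ty": 0, "tz": 0.03, "spin": 0},
  {"tx": 0, "ty": 0, "tz": 0.03, "spin": 0},
  {"tx": 0, "ty": 0, "tz": 0.03, "spin": 0},
  {"tx": 0, "ty": 0, "tz": 0.01, "spin": 0},
])

```text
time_s: 24.0
eef_pos: [0.4436, -0.31, 0.0775]
tool_rot: [-3.138, 0.005, -0.115]
contact_force: [-1.0, -0.9, -1.2]
opening: 0.0494
gripper_force: 41.7
```

Call:
apply_moves([
  {"tx": 0, "ty": 0, "tz": 0, "spin": 0},
  {"tx": 0, "ty": 0, "tz": 0, "spin": 0},
])

```text
time_s: 24.2
eef_pos: [0.4456, -0.3114, 0.0829]
tool_rot: [3.141, -0.0, -0.115]
contact_force: [0.7, 0.5, -0.2]
opening: 0.0495
gripper_force: 41.7
```

Run:
```python
from plan import *
plan((.4455,-.311,.0575,-.115))
a=camera('side'); cv2.imwrite('pics/s8.png',cv2.resize(a[90:190,360:460],None,fx=5,fy=5,interpolation=cv2.INTER_CUBIC))
z=get_state()['eef_pos'][2]-.0532
for n,zz in(('square',z),('holder_square',0)):
    for d in trace('side',n)[:2]: print(n,d['uv'],d['confidence'],*fit(n,{'side':d['pixels']},(-.115,),p0=(.4455,-.311),z=zz))
```

```text
at [ 0.4456 -0.3114  0.0829 -0.1151] F [ 0.7  0.5 -0.2] op 0.0495 t 24.2
[ 0.4455 -0.311   0.0575 -0.115 ] tool total [-0.0002 -0.0004  0.0254 -0.0001] rows 1 each [-0.0002 -0.0004  0.0254 -0.0001]
square [416.8, 140.0] 0.65 [ 0.4436 -0.3151  0.1901] 0.508
```

View pics/s8.png

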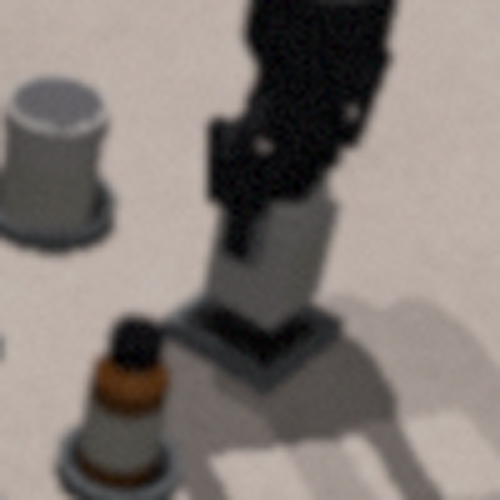

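The square bottle hangs parallel to its holder, about 2 mm off (foot corner at crop 268,328, holder corner 262,382). I nudge and lower it.

Call:
apply_moves([
  {"tx": 0.002, "ty": -0.0015, "tz": 0.006, "spin": 0},
  {"tx": 0, "ty": 0, "tz": 0.007, "spin": 0},
  {"tx": 0, "ty": 0, "tz": 0.006, "spin": 0},
  {"tx": 0, "ty": 0, "tz": 0.003, "spin": 0},
  {"tx": 0, "ty": 0, "tz": 0.001, "spin": 0},
  {"tx": 0, "ty": 0, "tz": 0, "spin": 0},
  {"tx": 0, "ty": 0, "tz": 0, "spin": 0},
])

```text
time_s: 25.05
eef_pos: [0.4476, -0.3101, 0.0592]
tool_rot: [3.141, -0.0, -0.115]
contact_force: [-0.0, -0.7, -2.0]
opening: 0.0496
gripper_force: 41.7
```

Call:
apply_moves([
  {"tx": 0, "ty": 0, "tz": 0.001, "spin": 0},
  {"tx": 0, "ty": 0, "tz": 0.001, "spin": 0},
  {"tx": 0, "ty": 0, "tz": 0, "spin": 0},
])

```text
time_s: 25.35
eef_pos: [0.4476, -0.3101, 0.0572]
tool_rot: [3.141, -0.0, -0.115]
contact_force: [-0.5, 0.8, 1.2]
opening: 0.05
gripper_force: 42.1
```

Call:
apply_moves([
  {"tx": 0, "ty": 0, "tz": 0, "spin": 0},
  {"tx": 0, "ty": 0, "tz": 0, "spin": 0},
  {"tx": 0, "ty": 0, "tz": 0, "spin": 0},
  {"tx": 0, "ty": 0, "tz": 0, "spin": 0},
  {"tx": 0, "ty": 0, "tz": 0, "spin": 0},
  {"tx": 0, "ty": 0, "tz": 0, "spin": 0},
  {"tx": 0, "ty": 0, "tz": -0.01, "spin": 0},
  {"tx": 0, "ty": 0, "tz": -0.03, "spin": 0},
  {"tx": 0, "ty": 0, "tz": -0.04, "spin": 0},
  {"tx": 0, "ty": 0, "tz": -0.045, "spin": 0},
  {"tx": 0, "ty": 0, "tz": 0, "spin": 0},
], grip=0)

```text
time_s: 26.45
eef_pos: [0.449, -0.3112, 0.1894]
tool_rot: [3.137, -0.008, -0.115]
contact_force: [1.2, -0.3, 0.3]
opening: 0.0854
gripper_force: 0.0
```

Call:
apply_moves([
  {"tx": 0, "ty": 0, "tz": 0, "spin": -0.14},
  {"tx": 0, "ty": 0, "tz": 0, "spin": -0.14},
  {"tx": 0, "ty": 0, "tz": 0, "spin": -0.14},
  {"tx": 0, "ty": 0, "tz": 0, "spin": -0.14},
  {"tx": 0, "ty": 0, "tz": 0, "spin": -0.14},
  {"tx": 0, "ty": 0, "tz": 0, "spin": -0.14},
  {"tx": 0, "ty": 0, "tz": 0, "spin": -0.14},
  {"tx": 0, "ty": 0, "tz": 0, "spin": -0.14},
  {"tx": 0, "ty": 0, "tz": 0, "spin": -0.14},
  {"tx": 0, "ty": 0, "tz": 0, "spin": -0.14},
  {"tx": 0, "ty": 0, "tz": 0, "spin": -0.14},
  {"tx": 0, "ty": 0, "tz": 0, "spin": -0.14},
])

```text
time_s: 27.65
eef_pos: [0.4475, -0.31, 0.1824]
tool_rot: [3.141, 0.0, 1.571]
contact_force: [-0.2, -0.2, -0.8]
opening: 0.0857
gripper_force: 0.0
```

Call:
apply_moves([
  {"tx": 0, "ty": 0, "tz": 0, "spin": -0.035},
  {"tx": 0, "ty": 0, "tz": 0, "spin": 0},
])

```text
time_s: 27.85
eef_pos: [0.4475, -0.31, 0.1823]
tool_rot: [3.141, 0.0, 1.6]
contact_force: [0.0, -0.0, 0.3]
opening: 0.0856
gripper_force: 0.0
```

Run:
```python
from plan import *
plan((.440,-.0035,.17,1.6,.042),(.440,-.0035,.048,1.6))
for c in('top','side'):
  camera(c)
  for d in trace(c,'can')[:2]: print(c,d['uv'],d['confidence'],*fit('can',{c:d['pixels']},(1.6,)))
```

```text
at [ 0.4475 -0.31    0.1823  1.6003] F [ 0.  -0.   0.3] op 0.0856 t 27.85
[ 0.44   -0.0035  0.17    1.6   ] tool total [3.066e-01 1.500e-03 1.230e-02 3.000e-04] rows 8 each [0.0383 0.0002 0.0015 0.    ]
[ 0.44   -0.0035  0.048   1.6   ] tool total [ 0.     0.     0.122 -0.   ] rows 4 each [ 0.      0.      0.0305 -0.    ]
top [360.4, 261.3] 0.67 [ 0.3532 -0.0604  1.5551] 0.964
side [350.5, 203.2] 0.9 [ 0.4423 -0.0062  1.6827] 0.078
side [390.6, 209.4] 0.75 [ 0.3537 -0.0717  1.798 ] 0.491
```

Call:
apply_moves([
  {"tx": 0.0383, "ty": 0.0002, "tz": 0.0015, "spin": 0},
  {"tx": 0.0383, "ty": 0.0002, "tz": 0.0015, "spin": 0},
  {"tx": 0.0383, "ty": 0.0002, "tz": 0.0015, "spin": 0},
  {"tx": 0.0383, "ty": 0.0002, "tz": 0.0015, "spin": 0},
  {"tx": 0.0383, "ty": 0.0002, "tz": 0.0015, "spin": 0},
  {"tx": 0.0383, "ty": 0.0002, "tz": 0.0015, "spin": 0},
  {"tx": 0.0383, "ty": 0.0002, "tz": 0.0015, "spin": 0},
  {"tx": 0.0385, "ty": 0.0001, "tz": 0.0015, "spin": 0},
  {"tx": 0, "ty": 0, "tz": 0.02, "spin": 0},
  {"tx": 0, "ty": 0, "tz": 0.02, "spin": 0},
  {"tx": 0, "ty": 0, "tz": 0, "spin": 0},
  {"tx": 0, "ty": 0, "tz": 0, "spin": 0},
])

```text
time_s: 29.25
eef_pos: [0.4401, -0.0036, 0.1305]
tool_rot: [-3.141, -0.0, 1.599]
contact_force: [0.0, -1.0, -0.3]
opening: 0.0852
gripper_force: 0.0
```

Run:
```python
from plan import *
plan((.440,-.0035,.048,1.6))
a=camera('side'); cv2.imwrite('pics/s9.png',cv2.resize(a[90:250,290:450],None,fx=3.5,fy=3.5,interpolation=cv2.INTER_CUBIC))
```

```text
at [ 0.4401 -0.0036  0.1305  1.5992] F [ 0.  -1.  -0.3] op 0.0852 t 29.25
[ 0.44   -0.0035  0.048   1.6   ] tool total [ 0.0001 -0.0001  0.0825 -0.0008] rows 3 each [ 0.     -0.      0.0275 -0.0003]
```

View pics/s9.png

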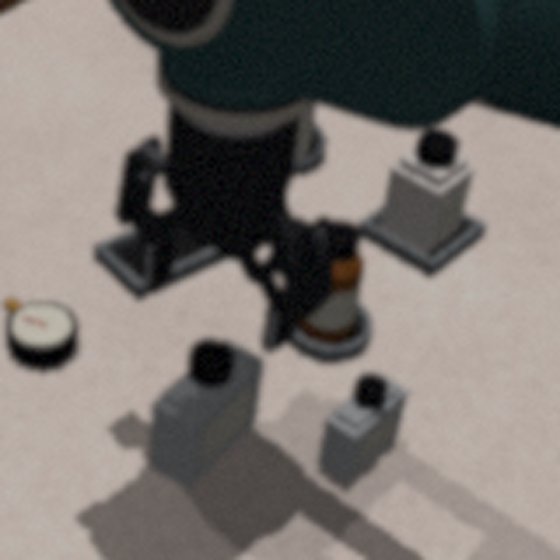

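The square bottle stands upright in its holder (crop 430,200). The fingers straddle the large can (205,410), clear of the small one (365,430). Now I grip it.

Call:
apply_moves([
  {"tx": 0, "ty": 0, "tz": 0.025, "spin": 0},
  {"tx": 0, "ty": 0, "tz": 0.025, "spin": 0},
  {"tx": 0, "ty": 0, "tz": 0.02, "spin": 0},
  {"tx": 0, "ty": 0, "tz": 0.01, "spin": 0},
  {"tx": 0, "ty": 0, "tz": 0, "spin": 0},
  {"tx": 0, "ty": 0, "tz": 0, "spin": 0},
])

```text
time_s: 29.9
eef_pos: [0.4407, -0.0037, 0.0512]
tool_rot: [3.14, 0.0, 1.599]
contact_force: [0.6, -0.1, 0.6]
opening: 0.0858
gripper_force: 0.0
```

Call:
apply_moves([
  {"tx": 0, "ty": 0, "tz": 0, "spin": 0},
  {"tx": 0, "ty": 0, "tz": 0, "spin": 0},
  {"tx": 0, "ty": 0, "tz": 0, "spin": 0},
  {"tx": 0, "ty": 0, "tz": 0, "spin": 0},
  {"tx": 0, "ty": 0, "tz": 0, "spin": 0},
  {"tx": 0, "ty": 0, "tz": 0, "spin": 0},
  {"tx": 0, "ty": 0, "tz": 0, "spin": 0},
  {"tx": 0, "ty": 0, "tz": 0, "spin": 0},
  {"tx": 0, "ty": 0, "tz": 0, "spin": 0},
  {"tx": 0, "ty": 0, "tz": 0, "spin": 0},
  {"tx": 0, "ty": 0, "tz": 0, "spin": 0},
], grip=255, grip_force=40)

```text
time_s: 31.0
eef_pos: [0.4403, -0.0035, 0.0505]
tool_rot: [3.141, 0.0, 1.6]
contact_force: [-3.0, 0.4, 6.4]
opening: 0.0357
gripper_force: 44.8
```

Call:
apply_moves([
  {"tx": 0, "ty": 0, "tz": -0.01, "spin": 0},
  {"tx": 0, "ty": 0, "tz": -0.02, "spin": 0},
  {"tx": 0, "ty": 0, "tz": -0.03, "spin": 0},
  {"tx": 0, "ty": 0, "tz": -0.04, "spin": 0},
  {"tx": 0, "ty": 0, "tz": -0.03, "spin": 0},
  {"tx": 0, "ty": 0, "tz": 0, "spin": 0},
  {"tx": 0, "ty": 0, "tz": 0, "spin": 0},
])

```text
time_s: 31.7
eef_pos: [0.4401, -0.0035, 0.1803]
tool_rot: [3.141, 0.0, 1.6]
contact_force: [0.5, 0.5, -3.2]
opening: 0.0359
gripper_force: 44.1
```

Run:
```python
from plan import *
p=get_state()['eef_pos']
plan((p[0],p[1],p[2],1.319),(.588,-.153,p[2],1.319,.035))
```

```text
at [ 0.4401 -0.0035  0.1803  1.5998] F [ 0.5  0.5 -3.2] op 0.0359 t 31.7
[ 0.44012228 -0.00351552  0.1803408   1.319     ] tool total [ 0.      0.     -0.      0.2808] rows 3 each [ 0.      0.     -0.      0.0936]
[ 0.588     -0.153      0.1803408  1.319    ] tool total [-0.1079  0.1805 -0.     -0.    ] rows 7 each [-0.0154  0.0258 -0.     -0.    ]
```

Call:
apply_moves([
  {"tx": 0, "ty": 0, "tz": 0, "spin": 0.094},
  {"tx": 0, "ty": 0, "tz": 0, "spin": 0.094},
  {"tx": 0, "ty": 0, "tz": 0, "spin": 0.093},
  {"tx": -0.008, "ty": 0.013, "tz": 0, "spin": 0},
  {"tx": -0.0154, "ty": 0.0258, "tz": 0, "spin": 0},
  {"tx": -0.0154, "ty": 0.0258, "tz": 0, "spin": 0},
  {"tx": -0.0154, "ty": 0.0258, "tz": 0, "spin": 0},
  {"tx": -0.0154, "ty": 0.0258, "tz": 0, "spin": 0},
  {"tx": -0.0154, "ty": 0.0258, "tz": 0, "spin": 0},
  {"tx": -0.0154, "ty": 0.0258, "tz": 0, "spin": 0},
  {"tx": -0.0075, "ty": 0.0127, "tz": 0, "spin": 0},
  {"tx": 0, "ty": 0, "tz": 0, "spin": 0},
])

```text
time_s: 32.9
eef_pos: [0.5886, -0.1544, 0.1783]
tool_rot: [-3.139, 0.0, 1.319]
contact_force: [-0.2, 0.4, -2.4]
opening: 0.0356
gripper_force: 44.2
```

Call:
apply_moves([
  {"tx": 0, "ty": 0, "tz": 0.03, "spin": 0},
  {"tx": 0, "ty": 0, "tz": 0.03, "spin": 0},
  {"tx": 0, "ty": 0, "tz": 0.03, "spin": 0},
  {"tx": 0, "ty": 0, "tz": 0.012, "spin": 0},
  {"tx": 0, "ty": 0, "tz": 0, "spin": 0},
  {"tx": 0, "ty": 0, "tz": 0, "spin": 0},
  {"tx": 0, "ty": 0, "tz": 0, "spin": 0},
])

```text
time_s: 33.6
eef_pos: [0.5887, -0.1532, 0.0798]
tool_rot: [3.139, 0.0, 1.319]
contact_force: [1.0, -0.0, -2.2]
opening: 0.0357
gripper_force: 44.1
```

Run:
```python
from plan import *
plan((.588,-.153,.0547,1.319))
a=camera('side'); cv2.imwrite('pics/s10.png',cv2.resize(a[90:190,290:390],None,fx=5,fy=5,interpolation=cv2.INTER_CUBIC))
z=get_state()['eef_pos'][2]-.0505
for n,zz in(('can',z),('holder_can',0)):
    for d in trace('side',n)[:2]: print(n,d['uv'],d['confidence'],*fit(n,{'side':d['pixels']},(1.32,),z=zz))
```

```text
at [ 0.5887 -0.1532  0.0798  1.319 ] F [ 1.  -0.  -2.2] op 0.0357 t 33.6
[ 0.588  -0.153   0.0547  1.319 ] tool total [ 0.     -0.0007  0.0251  0.    ] rows 1 each [ 0.     -0.0007  0.0251  0.    ]
can [390.5, 211.9] 0.71 [ 0.3478 -0.0607  1.8384] 0.622
can [332.3, 145.9] 0.58 [ 0.5943 -0.1564  1.3974] 0.484
holder_can [335.1, 162.8] 0.87 [ 0.5894 -0.154   1.3041] 0.374
```

View pics/s10.png

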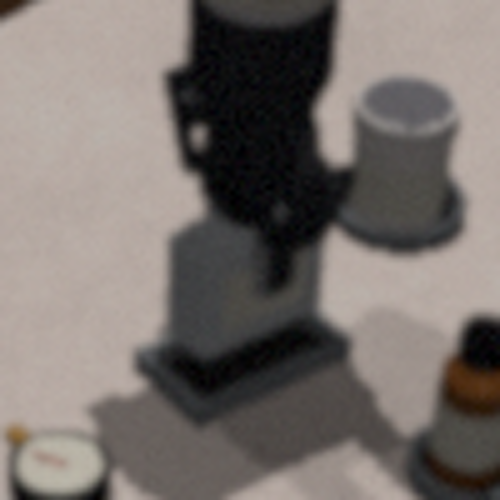

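The can hangs over its holder, parallel and centred (foot corners at crop (172,340), (208,363), (318,305); holder corners (138,358), (200,422), (350,345)). I lower it.

Call:
apply_moves([
  {"tx": 0, "ty": 0, "tz": 0.006, "spin": 0},
  {"tx": 0, "ty": 0, "tz": 0.007, "spin": 0},
  {"tx": 0, "ty": 0, "tz": 0.006, "spin": 0},
  {"tx": 0, "ty": 0, "tz": 0.003, "spin": 0},
  {"tx": 0, "ty": 0, "tz": 0.001, "spin": 0},
  {"tx": 0, "ty": 0, "tz": 0, "spin": 0},
  {"tx": 0, "ty": 0, "tz": 0, "spin": 0},
])

```text
time_s: 34.45
eef_pos: [0.5881, -0.153, 0.0551]
tool_rot: [3.141, -0.0, 1.319]
contact_force: [-0.2, -0.2, -3.0]
opening: 0.0355
gripper_force: 44.2
```

Call:
apply_moves([
  {"tx": 0, "ty": 0, "tz": 0.001, "spin": 0},
  {"tx": 0, "ty": 0, "tz": 0.001, "spin": 0},
  {"tx": 0, "ty": 0, "tz": 0, "spin": 0},
])

```text
time_s: 34.75
eef_pos: [0.5883, -0.1531, 0.0545]
tool_rot: [3.141, 0.0, 1.319]
contact_force: [-8.0, 2.3, 12.2]
opening: 0.0354
gripper_force: 45.8
```

Call:
apply_moves([
  {"tx": 0, "ty": 0, "tz": -0.001, "spin": 0},
  {"tx": 0, "ty": 0, "tz": 0, "spin": 0},
  {"tx": 0, "ty": 0, "tz": 0, "spin": 0},
  {"tx": 0, "ty": 0, "tz": 0, "spin": 0},
  {"tx": 0, "ty": 0, "tz": 0, "spin": 0},
  {"tx": 0, "ty": 0, "tz": 0, "spin": 0},
  {"tx": 0, "ty": 0, "tz": -0.01, "spin": 0},
  {"tx": 0, "ty": 0, "tz": -0.03, "spin": 0},
  {"tx": 0, "ty": 0, "tz": -0.04, "spin": 0},
  {"tx": 0, "ty": 0, "tz": -0.045, "spin": 0},
  {"tx": 0, "ty": 0, "tz": -0.045, "spin": 0},
  {"tx": 0, "ty": 0, "tz": 0, "spin": 0},
], grip=0)

```text
time_s: 35.95
eef_pos: [0.5896, -0.1535, 0.2321]
tool_rot: [3.132, 0.0, 1.319]
contact_force: [-0.3, -0.3, -0.2]
opening: 0.0852
gripper_force: 0.0
```

Call:
apply_moves([
  {"tx": 0.04, "ty": 0, "tz": 0, "spin": 0},
  {"tx": 0.04, "ty": 0, "tz": 0, "spin": 0},
  {"tx": 0.04, "ty": 0, "tz": 0, "spin": 0},
  {"tx": 0.04, "ty": 0, "tz": 0, "spin": 0},
  {"tx": 0.04, "ty": 0, "tz": 0, "spin": 0},
  {"tx": 0.04, "ty": 0, "tz": 0, "spin": 0},
  {"tx": 0.04, "ty": 0, "tz": 0, "spin": 0},
  {"tx": 0.04, "ty": 0, "tz": 0, "spin": 0},
  {"tx": 0.04, "ty": 0, "tz": 0, "spin": 0},
  {"tx": 0, "ty": 0, "tz": 0, "spin": 0},
])

```text
time_s: 36.95
eef_pos: [0.6779, 0.1997, 0.2235]
tool_rot: [-3.141, -0.001, 1.322]
contact_force: [-0.9, 0.2, 0.5]
opening: 0.0852
gripper_force: 0.0
```

Run:
```python
from plan import *
a=camera('side');b=camera('top')
cv2.imwrite('pics/end.png',np.vstack([cv2.resize(a[100:245,240:450],(640,300)),cv2.resize(b[110:280,170:490],(640,300))]))
print(get_state()['eef_pos'])
```

```text
[0.677662   0.19626128 0.22378584]
```

View pics/end.png

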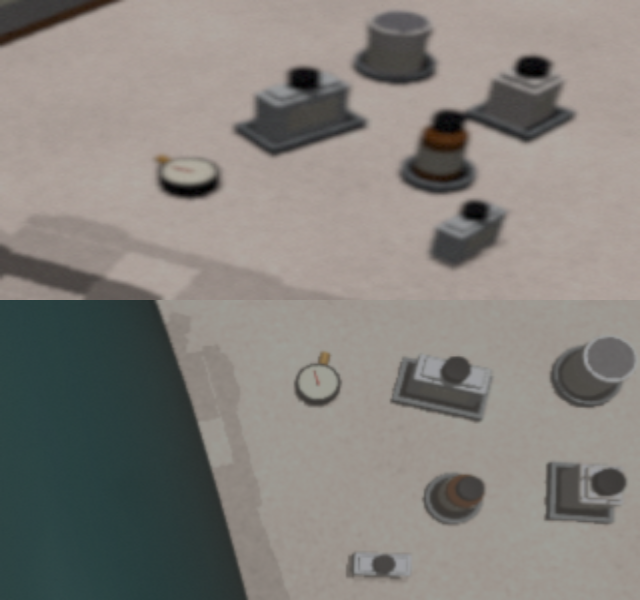

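All four containers stand upright inside their recesses: side view can (300,100), tub (398,45), square (527,95), bottle (445,145). The gauge and the small can are where they were, and the arm touches nothing. I'm handing in.

```bash
python3 -c "
from cell import *
print(job_done())"
```

```text
the job is handed in; nothing more can be done
None
```

The tub, amber bottle, square bottle and larger can stand upright in their matching holders; the gauge still lies where it was, the clamp was never approached, and the job is handed in at about 37 s.

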